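# Refit the pump strainer's cover with its four T-knobs

## Task

Fasten the cover of the pump strainer pot with its four T-knobs so that it seats flat on its gasket: working crosswise, first give each knob only a part turn (about 40 degrees), one diagonal pair and then the other, and then go round crosswise again and tighten each clockwise by feel until it is firm, about 0.3 N m and never above 0.37 N m. Keep the cover level to within a degree all the while, do not lean on it with the fingers, and leave the things around it alone.

Things in the scene. Friction and masses are not known exactly. Their poses are not given: they have to be found in the camera images.
- strainer: The dark grey strainer pot, fixed to the shelf: a round pot with a flange 224 mm across whose top is 80 mm up, a black rubber gasket on it, and two blue-collared pipe stubs reaching 145 mm from the axis along its y axis. Origin: on the pot's axis at the shelf; z up.
- gasket (a point): Centre of the gasket's top as it starts, 88 mm above the shelf. Its lip is soft (7 N per mm for the whole cover) for the first 2.2 to 3.8 mm, alike all round, but how far cannot be seen; then its body is hard and the cover is home. It does not move.
- cover: The pale round cover, 224 mm across, 14 mm thick, with a low bluish dome (10 mm high, 96 mm across) in the middle, lying on the gasket. Origin: centre of its underside, 88 mm above the shelf at the start (top at 102 mm); z is its normal. One knob given its 40 degrees tips it by up to 0.016 rad until the knob across follows; one knob taken home alone tips it over a degree.
- knob_a: T-knob A, black: a round foot (33 mm across, 9 mm high) and on it an upright flat grip 56 mm long, 11 mm thick, from 9 to 38 mm above the origin, orange dot on top. Origin: on the screw axis at the underside of the foot; x along the grip, y across its 11 mm, z up. A, B, C, D stand 80 mm from the pot's axis, counter-clockwise seen from above: A is across from C, B from D.
- knob_b: T-knob B, like A in shape, origin and axes; diagonally across from D. Thread of all four: clockwise from above tightens, quick multi-start, 20 mm a turn, so a knob sinks 3.2 mm per radian. They start 0 to 0.4 mm clear of the cover; part turns of 0.73 rad take it down about 2 mm. They stay where they are left.
- knob_c: T-knob C, like A in shape, origin and axes; diagonally across from A. Torque to turn any of the four: 0.20 N m of drag from the seal on its screw, plus 0.0032 N m or a little more for each newton with which it presses on the cover: under 0.25 N m while the lip gives, then climbing about 0.4 N m per rad as it comes home.
- knob_d: T-knob D, like A in shape, origin and axes; diagonally across from B. After the part turns each needs about 0.5 to 1.4 rad more to be firm; firm (0.3 N m) is a push of about 14 N square to the grip near its end, 21.5 mm from the axis. The drag hides the load once a knob is left, so feel it during the turn. Tightening the second pair eases the first a little.
- basin: Bystander: a yellow plastic wash basin, 270 mm across, 85 mm high. Origin: centre of its underside.
- jar_1: Bystander: an empty glass jar, 76 mm across, 95 mm high. Origin: centre of its underside.
- jar_2: Bystander: a second empty glass jar of the same size. Origin: centre of its underside.
- incense_holder: Bystander: a blue ceramic incense holder, 88 mm across, 40 mm high, two sticks to 135 mm. Origin: centre of its underside.
- tongue_scraper: Bystander: a stainless steel tongue scraper, a U of wire 140 by 55 mm, lying flat. Origin: centre of its underside.
- dipper: Bystander: a blue plastic water dipper, 132 mm across, 85 mm high, flat handle 120 mm out from its side. Origin: centre of its underside.
- soap_dish: Bystander: a pale wooden soap dish 85 by 120 mm with a bar of soap, 30 mm high. Origin: centre of its underside.
- brush: Bystander: a wooden nail brush, 95 by 45 mm, 34 mm high, lying on its bristles. Origin: centre of its underside.

How it is judged:
By the outcome, as a careful person would: the job done as asked, in the order asked, and still so for the second after the job is handed in, with the robot touching nothing.
It also fails if it takes over 72 s, if anything falls off the work surface, if the arm or the gripper's body presses on something with over 40 N, if the wrist force passes 120 N, or if a joint passes its speed limit or range.

## Robot

A 6-joint arm with a two-finger parallel gripper is mounted at the origin on the work surface. World frame = base frame: x ahead of the robot, y to its left, z up, the work surface at z = 0. Lengths are in mm, angles in rad, forces in N, time in s.
With the tool pointing down it reaches from about 300 to 775 mm from the base axis. Payload 14.6 kg.
Tool frame: the origin (TCP) lies between the finger pads; the fingertips stand manip.tip_reach ahead of it and the grasp point (between the pads) lies 5 mm behind it (manip.tip_reach is the distance from the TCP to the fingertips, in mm); z points along the fingers, y is the line along which they close (so a half turn about z gives the same grasp; the last joint's range is limited). The gripper opens to 94 mm and grips with 3 to 60 N. Pads are 16 mm wide; open, the fingers measure 119 mm over their backs; the gripper's body (75 mm by 177 mm) begins 78 mm behind the grasp point.
Start: joints at [1.074, 0.3, 1.521, -0, 1.321, -0.067], TCP at [229.175, 499.968, 219.446] pointing down, gripper open.
Joint ranges: [-3.03, 3.03], [-0.79, 2.21], [0.23, 2.52], [-1.04, 4.18], [0, 3.07], [-2.55, 2.55]. Speed limits (rad/s): [2.22, 2.22, 2.57, 3.14, 3.14, 3.14].

## Interface

Orientations are given as [roll, pitch, yaw] about the fixed x, y, z axes, in that order (R = Rz(yaw) Ry(pitch) Rx(roll)).
In Python, from cell import manip gives the robot as it stands. The module is installed in compiled form; this text tells all that it offers.
- The arm moves only by the shell command python3 -m creep 'ROWS' [FORCE]. ROWS is JSON, a list of rows, each a list of 3 entries, a list of its own where there are three numbers: the opening, from -1 (shut) to 1 (fully open), then the shift along the tool's x, y, z in cm, then the turn about the tool's z in units of 5 degrees (1.0 is 5 degrees). In form: [[grip, [tx, ty, tz], roll], ...]. A call has 1 to 12 rows; each row is the pose to reach, as a shift and turn from the pose commanded when the call began, along the tool's axes at that moment; what a row does not reach only later rows make up. A row lasts 1/10 s, in which the tool goes at most 50 mm and 8.59 degrees, less where a joint would pass 70% of its speed; a pose out of reach is approached as far as the arm can. A call with a gripper value outside its range is refused whole. The fingers move at their own pace and stop on an object; FORCE is the grip in N (left out, the last holds). Time passes only in rows, so rows that repeat a pose let the fingers close. It gives the time, the measured TCP pose, the force, the opening and the grip force at its end, in the units of the state.
- manip.read_state(): the state, without advancing time (a new reading comes with each control period).
- manip.camera(name): name is "side" or "top"; returns the picture (384x512x3 uint8, red, green, blue); there is no depth.
- manip.camera_params(name): a dict with "fovy" (degrees; the focal length in pixels is half the picture's height over the tangent of half this angle, whatever the lens; pixels are square), "cx", "cy" (the principal point, pixels), "origin" and "attitude" of the camera in the world. Camera axes: x right, y down, z forward; pixel columns grow to the right and rows downward; lengths in mm; the calibration is good to about 2 mm. A picture is of the moment at which its call begins. camera_params takes no time and is no camera call.
- manip.sign_off(): hands the job in; it is judged then, once.
The state is a dict: "clock": time; "joints": joint angles; "qd": joint speeds; "effort": joint torques, N m; "eef_pos": TCP position; "eef_rot": TCP orientation; "wrist_force": force on the tool from outside, world axes, zero at the start; "moment": the same for the moment, N m; "finger_gap": finger opening in mm; "finger_force": force on a finger pad.
Only numpy, scipy, OpenCV 4.12 (cv2) and the standard library are available. Lean on these libraries where they do the work, as an engineer would, in place of code of your own. Each camera call takes 0.05 s, during which the arm holds its last target. There are 200 camera calls.

## Working session

There is one attempt and no reset: what is moved stays moved. The work goes in short steps, Python scripts to look and compute and a shell command to move; the robot and the scene stay as the last step left them, time stands still between calls to the robot, and variables do not carry over. Pictures are saved under pics/ and viewed, at most 10 in all, crops included, and the job is handed in when it is done.

```bash
ls; mkdir -p pics; python3 - <<'E'
from cell import manip
import cv2
print(manip.read_state(), manip.tip_reach)
for n in("side","top"):
    print(n,manip.camera_params(n))
    cv2.imwrite(f"pics/{n}0.png",manip.camera(n)[:,:,::-1])
E
```

```text
pics
{'clock': 0.0, 'joints': array([ 1.07442321e+00,  3.00457435e-01,  1.52156801e+00, -1.53599710e-05,
        1.32068522e+00, -6.65852133e-02]), 'qd': array([8.70675593e-04, 4.77862689e-05, 7.80265685e-04, 9.07138289e-04,
       1.01934865e-03, 4.87598789e-04]), 'effort': array([-7.22091572e-04, -5.31816244e+01, -3.52737486e+01,  7.07612699e-02,
        2.44102604e-02, -1.26536997e-04]), 'eef_pos': array([229.05801184, 499.7705215 , 218.89934082]), 'eef_rot': array([-3.14047613e+00, -5.95433843e-05,  2.71180853e+00]), 'wrist_force': array([-0.51936417, -0.85186675, -0.17692517]), 'moment': array([-0.01828468,  0.00493928,  0.03304339]), 'finger_force': 0.0, 'finger_gap': 94.14028095157835} 14.0
side {'fovy': 56.014469833777895, 'cx': 256.487213848005, 'cy': 187.44941796407085, 'origin': array([  335.32017831, -1121.47462714,   816.74717115]), 'attitude': array([-2.12798075,  0.01302746, -0.23783601])}
top {'fovy': 48.919364260101524, 'cx': 255.3535336970307, 'cy': 192.93465409203665, 'origin': array([ 411.38882319,  -21.46597561, 1488.58406042]), 'attitude': array([-3.00891008,  0.01046602, -1.58538058])}
```

View pics/side0.png

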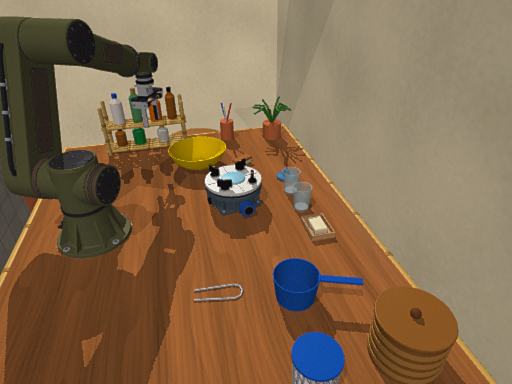

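View pics/top0.png

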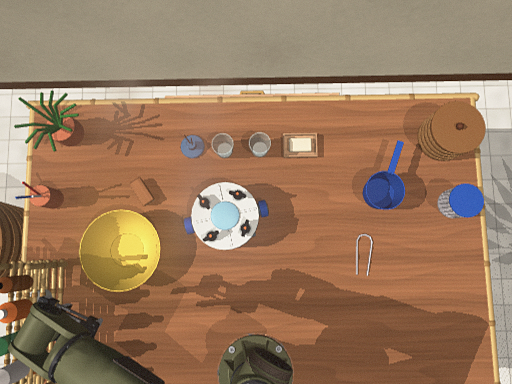

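The side view shows the pot at about (233,188) with the four knobs on it. The top view has the pot at (225,215), with knobs near (204,202), (238,195), (244,228) and (211,235). I'll enlarge both.

```bash
python3 - <<'E'
import cv2
a=cv2.imread("pics/top0.png")[175:255,180:275]; b=cv2.imread("pics/side0.png")[150:222,195:275]
cv2.imwrite("pics/tc.png",cv2.resize(a,None,fx=8,fy=7.5 and 7,interpolation=cv2.INTER_CUBIC) if 0 else cv2.resize(a,None,fx=7,fy=7,interpolation=cv2.INTER_CUBIC))
cv2.imwrite("pics/sc.png",cv2.resize(b,None,fx=8,fy=8,interpolation=cv2.INTER_CUBIC))
E
```

```text
(no output)
```

View pics/tc.png

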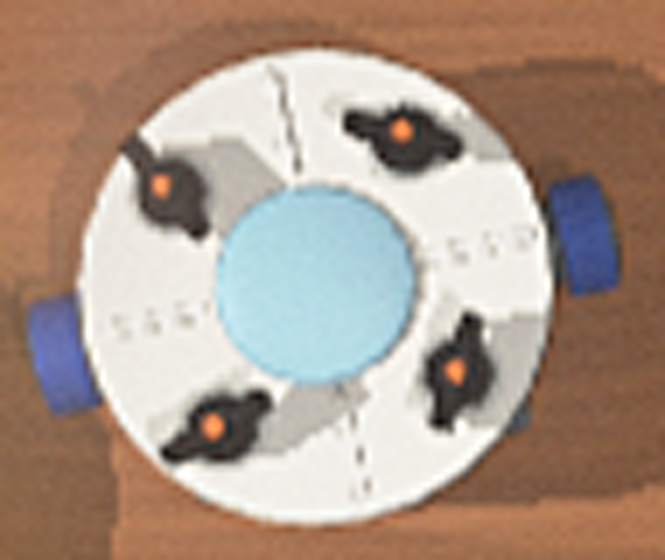

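View pics/sc.png

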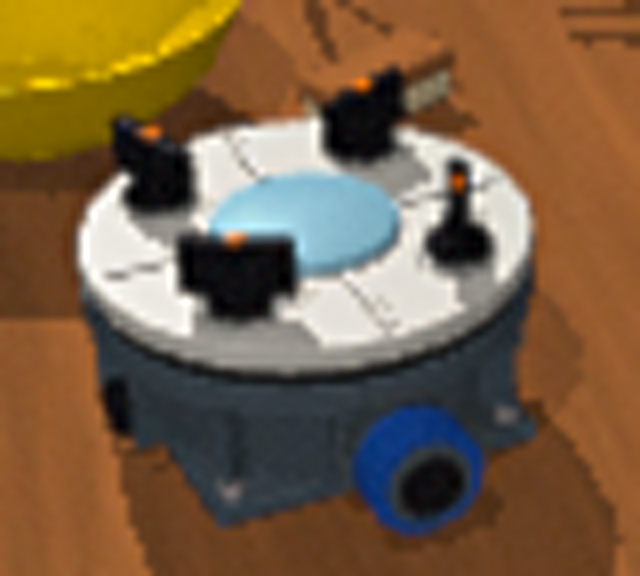

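```bash
cat > h.py <<'E'
import numpy as np
from scipy.spatial.transform import Rotation as R
from cell import manip
def ray(n,u,v):
    c=manip.camera_params(n); f=192/np.tan(np.radians(c['fovy']/2))
    return np.array(c['origin']),R.from_euler('xyz',c['attitude']).apply([(u-c['cx'])/f,(v-c['cy'])/f,1])
def tri(pt,ps):
    (a,d),(b,e)=ray('top',*pt),ray('side',*ps)
    d/=np.linalg.norm(d);e/=np.linalg.norm(e)
    s=np.linalg.lstsq(np.c_[d,-e],b-a,rcond=None)[0]
    p,q=a+s[0]*d,b+s[1]*e
    return (p+q)/2,np.linalg.norm(p-q)
def atz(n,u,v,z):
    a,d=ray(n,u,v); return a+d*(z-a[2])/d[2]
E
python3 - <<'E'
from h import *
T=lambda p:(180+(p[0]+.5)/7-.5,175+(p[1]+.5)/7-.5)
S=lambda p:(195+(p[0]+.5)/8-.5,150+(p[1]+.5)/8-.5)
D={1:((161,185),(363,84),(131,145),(203,235)),2:((402,130),(459,182),(347,122),(460,150)),3:((456,371),(236,238),(470,318),(441,425)),4:((212,427),(150,132),(268,398),(168,453))}
C=[]
for k,(t,s,e1,e2) in D.items():
    p,g=tri(T(t),S(s)); q=atz('top',*T(t),140);w=atz('side',*S(s),140)
    a,b=[atz('top',*T(e),140) for e in(e1,e2)]
    C.append(q); print(k,p.round(1),round(g,1),'top@140',q.round(1),'side',w.round(1),'len',np.linalg.norm(a-b).round(1),'yaw',np.arctan2(*(a-b)[1::-1]).round(3)%np.pi, 'mid',((a+b)/2)[:2].round(1))
C=np.array(C);m=C.mean(0);print(m,np.linalg.norm(C-m,axis=1),np.arctan2((C-m)[:,1],(C-m)[:,0]))
c=np.mean([atz('top',*T(p),102) for p in((80,285),(552,285),(315,48),(315,524))],0);print('cover',c)
print('dome',np.mean([atz('top',*T(p),112) for p in((216,285),(414,285),(315,184),(315,383))],0))
E
```

```text
1 [568.2 160.6 138. ] 0.3 top@140 [568.1 160.3 140. ] side [567.3 156.9 140. ] len 53.7 yaw 0.667 mid [565.8 157.6]
2 [592.1  49.3 138.4] 0.1 top@140 [591.8  49.2 140. ] side [591.6  46.5 140. ] len 53.8 yaw 1.31 mid [589.1  48.6]
3 [480.8  25.6 137.9] 0.1 top@140 [480.7  25.6 140. ] side [480.4  22.1 140. ] len 50.4 yaw 2.864592653589793 mid [480.5  25.8]
4 [456.6 137.1 138.5] 0.7 top@140 [456.9 136.9 140. ] side [456.  134.3 140. ] len 51.6 yaw 2.0595926535897933 mid [457.6 134.1]
[524.39027763  92.99938833 140.        ] [80.27018497 80.41963011 80.35062799 80.46850768] [ 0.99499418 -0.57574883 -2.14599062  2.56484429]
cover [524.37444875  92.61492455 102.        ]
dome [523.65666164  91.98734174 112.        ]
```

```bash
cat >> h.py <<'E'
K={1:(568.1,160.4),2:(592.0,49.2),3:(480.7,25.5),4:(456.8,137.0)}
def st(show=True):
    s=manip.read_state(); r=R.from_euler('xyz',s['eef_rot']); x=r.as_matrix()[:,0]
    yaw=np.arctan2(x[1],x[0])
    if show: print('t',round(s['clock'],2),'pos',s['eef_pos'].round(1),'yaw',yaw.round(3),'gap',round(s['finger_gap'],1),'F',s['wrist_force'].round(1),'M',s['moment'].round(3),'e6',s['effort'][5].round(3),'gf',round(s['finger_force'],1),'q6',s['joints'][5].round(2))
    return s,r,yaw
def go(p,yaw):
    s,r,y=st(); d=r.inv().apply(np.array(p)-s['eef_pos'])/10
    print('shift cm',d.round(2),'roll',round(np.degrees(y-yaw)/5,2))
E
python3 -c "
from h import *
go((*K[4],170),2.06)"
```

```text
t 0.1 pos [229.1 499.8 219. ] yaw 2.712 gap 94.2 F [-0.1 -0.1  0.2] M [0.027 0.002 0.01 ] e6 -0.0 gf 0.0 q6 -0.07
shift cm [-35.82 -23.48   4.92] roll 7.47
```

```bash
python3 -m creep '[[-0.15,[-35.82,-23.48,4.92],7.47],[-0.15,[-35.82,-23.48,4.92],7.47],[-0.15,[-35.82,-23.48,4.92],7.47],[-0.15,[-35.82,-23.48,4.92],7.47],[-0.15,[-35.82,-23.48,4.92],7.47],[-0.15,[-35.82,-23.48,4.92],7.47],[-0.15,[-35.82,-23.48,4.92],7.47],[-0.15,[-35.82,-23.48,4.92],7.47],[-0.15,[-35.82,-23.48,4.92],7.47],[-0.15,[-35.82,-23.48,4.92],7.47],[-0.15,[-35.82,-23.48,4.92],7.47],[-0.15,[-35.82,-23.48,4.92],7.47]]'; python3 - <<'E'
from h import *
import cv2
go((*K[4],128),2.06)
a=manip.camera('top')[150:270,150:300,::-1];b=manip.camera('side')[120:225,180:290,::-1]
cv2.imwrite('pics/c1.png',np.hstack([cv2.resize(a,(500,400),interpolation=2),cv2.resize(b,(300,286),interpolation=2)]) if 0 else np.hstack([cv2.resize(a,(440,352),interpolation=2),cv2.resize(b,(360,352),interpolation=2)]))
E
```

```text
clock: 1.3
eef_pos: [456.5, 138.0, 170.3]
eef_rot: [-3.141, -0.0, 2.061]
wrist_force: [-0.4, 0.1, -0.1]
finger_gap: 40.1
finger_force: 0.0
t 1.3 pos [456.5 138.  170.3] yaw 2.061 gap 40.1 F [-0.4  0.1 -0.1] M [-0.016  0.102 -0.016] e6 -0.005 gf 0.0 q6 -0.27
shift cm [-0.1  -0.02  4.23] roll 0.01
```

View pics/c1.png

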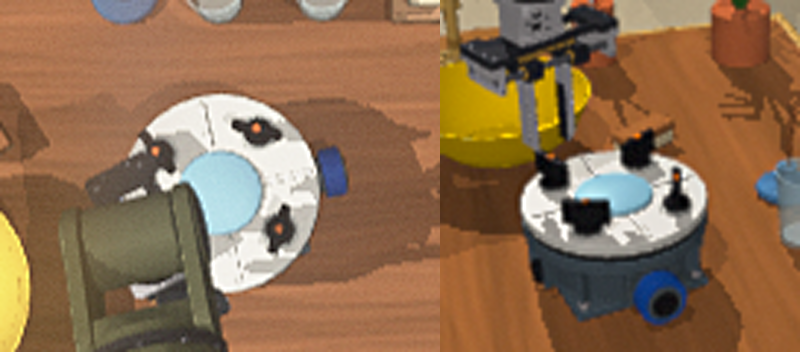

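In the side half of the picture, the open fingers (525–575, 140) hang just above knob 4 (552,168) and straddle it. I'll lower, then close gently to feel the alignment.

```bash
python3 -m creep '[[-0.15,[-0.1,0,3],0],[-0.15,[-0.1,0,4.23],0],[-0.15,[-0.1,0,4.23],0]]' 8 >/dev/null; python3 -c "from h import *;st()";  python3 -m creep '[[-1,[0,0,0],0],[-1,[0,0,0],0],[-1,[0,0,0],0],[-1,[0,0,0],0]]' 8 >/dev/null;python3 -c "from h import *;st()"; python3 -m creep '[[-1,[0,0,0],0]]' 8 >/dev/null;python3 -c "from h import *;st()"
```

```text
t 1.7 pos [456.4 136.7 126.6] yaw 2.061 gap 39.7 F [-0.  -0.2 -0. ] M [-0.03  -0.006  0.026] e6 -0.001 gf 0.0 q6 -0.28
t 2.1 pos [456.8 136.1 128.2] yaw 2.06 gap 12.2 F [-14.7  -8.2  10.2] M [-1.569  2.726  0.089] e6 0.11 gf 8.1 q6 -0.28
t 2.2 pos [456.4 135.8 128.2] yaw 2.06 gap 11.4 F [-10.2  -5.3   9.4] M [-1.136  2.176  0.096] e6 0.112 gf 8.0 q6 -0.28
```

```bash
python3 -m creep '[[-1,[0,-0.08,-0.03],0],[-1,[0,-0.08,-0.03],0]]' 50 >/dev/null;python3 -c "from h import *;st()"; python3 -m creep '[[-1,[0,0,0],0],[-1,[0,0,0],0]]' >/dev/null;python3 -c "from h import *;st()"
```

```text
t 2.4 pos [456.2 135.7 128.3] yaw 2.06 gap 10.7 F [-5.4 -2.8  2.8] M [-0.715  1.164 -0.032] e6 -0.048 gf 49.9 q6 -0.28
t 2.6 pos [456.2 135.7 128.3] yaw 2.06 gap 10.7 F [-5.9 -2.7  3.2] M [-0.735  1.21  -0.076] e6 -0.04 gf 49.9 q6 -0.28
```

```bash
python3 -m creep '[[-1,[0,-0.08,0.01],1],[-1,[0,-0.08,0.04],2],[-1,[0,-0.08,0.07],3],[-1,[0,-0.08,0.1],4]]' >/dev/null;python3 -c "from h import *;st()"; python3 -m creep '[[-1,[0,0,0.03],1],[-1,[0,0,0.06],2],[-1,[0,0,0.09],3],[-1,[0,0,0.12],4.1],[-1,[0,0,0.12],4.1]]' >/dev/null;python3 -c "from h import *;st()"; python3 -m creep '[[-0.4,[0,0,0],-0.2],[-0.4,[0,0,0],-0.2]]' >/dev/null; python3 -c "
from h import *
st()
go((*K[2],170),1.33)"
```

```text
t 3.0 pos [456.  135.6 127.4] yaw 1.708 gap 10.6 F [-2.  -0.8  0.1] M [-0.153  0.28   0.283] e6 -1.606 gf 49.8 q6 0.08
t 3.5 pos [456.  135.6 126.3] yaw 1.352 gap 10.3 F [-1.4 -0.9  2.1] M [-0.262  0.462 -0.029] e6 1.788 gf 49.9 q6 0.43
t 3.7 pos [456.2 135.7 126.2] yaw 1.374 gap 23.2 F [-0.2  0.2  0. ] M [-0.054  0.126 -0.066] e6 -0.283 gf 0.0 q6 0.41
t 3.7 pos [456.2 135.7 126.2] yaw 1.374 gap 23.2 F [-0.2  0.2  0. ] M [-0.054  0.126 -0.066] e6 -0.283 gf 0.0 q6 0.41
shift cm [-5.82 15.01 -4.38] roll 0.5
```

```bash
sed -i 's/^K=.*/K={1:(567.0,159.0),2:(590.9,47.8),3:(479.6,24.1),4:(455.7,135.5)}/' h.py; python3 -m creep '[[-0.3,[0,0,-4.4],0.5],[-0.3,[-2,5,-4.4],0.5],[-0.3,[-4,10,-4.4],0.5],[-0.3,[-5.98,14.93,-4.4],0.5],[-0.3,[-5.98,14.93,-4.4],0.5],[-0.3,[-5.98,14.93,-4.4],0.5],[-0.3,[-5.98,14.93,-3],0.5],[-0.3,[-5.98,14.93,-0.18],0.5],[-0.3,[-5.98,14.93,-0.18],0.5],[-0.3,[-5.98,14.93,-0.18],0.5]]' 8 >/dev/null; python3 -c "from h import *;go((*K[2],128),1.33)"; python3 -m creep '[[-1,[0,0,0],0],[-1,[0,0,0],0],[-1,[0,0,0],0]]' 8 >/dev/null;python3 -c "from h import *;st()"
```

```text
t 4.7 pos [589.2  48.3 126.8] yaw 1.329 gap 32.9 F [0.  0.2 0.2] M [-0.026  0.083 -0.003] e6 -0.0 gf 0.0 q6 0.26
shift cm [-0.01  0.17 -0.12] roll -0.02
t 5.0 pos [590.2  47.6 128.1] yaw 1.327 gap 12.2 F [ 0.4  0.1 -0.3] M [-0.103  0.119 -0.004] e6 0.001 gf 0.0 q6 0.26
```

```bash
python3 -m creep '[[-1,[0,0,0],0],[-1,[0,0,0],0]]' 50 >/dev/null; python3 -c "from h import *;st()"; python3 -m creep '[[-1,[0,0,0.02],1],[-1,[0,0,0.05],2],[-1,[0,0,0.08],3],[-1,[0,0,0.11],4],[-1,[0,0,0.14],5]]' >/dev/null;python3 -c "from h import *;st()"; python3 -m creep '[[-1,[0,0,0.03],1],[-1,[0,0,0.06],2],[-1,[0,0,0.09],3.1],[-1,[0,0,0.09],3.1]]' >/dev/null;python3 -c "from h import *;st()"; python3 -m creep '[[-0.4,[0,0,0],-0.1],[-0.4,[0,0,0],-0.1]]' >/dev/null; python3 -c "
from h import *
go((*K[1],170),0.667)"
```

```text
t 5.2 pos [590.2  47.6 128. ] yaw 1.327 gap 10.5 F [-3.8  2.5  3.4] M [0.381 0.88  0.012] e6 0.001 gf 50.0 q6 0.26
t 5.7 pos [589.9  47.7 126.7] yaw 0.887 gap 10.2 F [-6.9  3.4  7.8] M [0.644 1.649 0.237] e6 -1.593 gf 50.0 q6 0.7
t 6.1 pos [589.7  47.9 125.8] yaw 0.617 gap 10.4 F [-8.4  3.9  6.6] M [0.781 1.838 0.026] e6 1.596 gf 50.0 q6 0.97
t 6.3 pos [590.6  47.2 125.5] yaw 0.629 gap 23.0 F [ 0.6 -0.9  1.1] M [-0.063  0.088  0.034] e6 -0.121 gf 0.0 q6 0.96
shift cm [  4.67 -10.42  -4.45] roll -0.43
```

```bash
sed -i 's/^K=.*/K={1:(566.0,158.6),2:(589.2,48.2),3:(478.8,25.0),4:(455.6,135.4)}/' h.py; python3 -m creep '[[-0.3,[0,0,-4.4],-0.43],[-0.3,[2,-5,-4.4],-0.43],[-0.3,[4.57,-10.45,-4.4],-0.43],[-0.3,[4.57,-10.45,-4.4],-0.43],[-0.3,[4.57,-10.45,-4.4],-0.43],[-0.3,[4.57,-10.45,-4.4],-0.43],[-0.3,[4.57,-10.45,-3],-0.43],[-0.3,[4.57,-10.45,-0.25],-0.43],[-0.3,[4.57,-10.45,-0.25],-0.43],[-0.3,[4.57,-10.45,-0.25],-0.43]]' 8 >/dev/null; python3 -m creep '[[-1,[0,0,0],0],[-1,[0,0,0],0],[-1,[0,0,0],0]]' 8 >/dev/null;python3 -c "from h import *;go((*K[1],128),0.667)"; python3 -m creep '[[-1,[0,0,0],0],[-1,[0,0,0],0]]' 50 >/dev/null; python3 -c "from h import *;st()"
```

```text
t 7.6 pos [565.9 158.5 128.1] yaw 0.666 gap 12.5 F [-0.4 -0.1  0.2] M [-0.009  0.168  0.003] e6 -0.003 gf 0.0 q6 1.12
shift cm [ 0.01 -0.    0.01] roll -0.01
t 7.8 pos [565.9 158.6 128.1] yaw 0.666 gap 10.7 F [-0.3 -1.7  0.3] M [-0.235  0.24  -0.061] e6 -0.07 gf 50.0 q6 1.12
```

```bash
python3 -m creep '[[-1,[0,0,0.02],1],[-1,[0,0,0.05],2],[-1,[0,0,0.08],3],[-1,[0,0,0.11],4],[-1,[0,0,0.14],5]]' >/dev/null;python3 -c "from h import *;st()"; python3 -m creep '[[-1,[0,0,0.03],1],[-1,[0,0,0.06],2],[-1,[0,0,0.09],3.1],[-1,[0,0,0.09],3.1]]' >/dev/null;python3 -c "from h import *;st()"; python3 -m creep '[[-0.4,[0,0,0],-0.1],[-0.4,[0,0,0],-0.1]]' >/dev/null; python3 -c "
from h import *
go((*K[3],170),2.865)"
```

```text
t 8.3 pos [565.8 158.9 126.7] yaw 0.227 gap 10.5 F [-2.8  1.5  0.6] M [0.231 0.533 0.238] e6 -1.629 gf 50.0 q6 1.56
t 8.7 pos [565.7 159.2 125.8] yaw -0.042 gap 11.0 F [-2.1  3.7  0.4] M [0.642 0.629 0.023] e6 1.776 gf 50.0 q6 1.82
t 8.9 pos [566.  158.6 125.7] yaw -0.029 gap 23.9 F [ 1.1 -0.4  0.4] M [0.045 0.156 0.032] e6 -0.15 gf 0.0 q6 1.81
shift cm [-8.33 13.61 -4.43] roll -33.17
```

```bash
python3 -m creep '[[-0.3,[0,0,-4.4],0],[-0.3,[-3,5,-4.4],-1.7],[-0.3,[-6,10,-4.4],-3.4],[-0.3,[-8.33,13.61,-4.4],-5.1],[-0.3,[-8.33,13.61,-4.4],-6.8],[-0.3,[-8.33,13.61,-4.4],-8.5],[-0.3,[-8.33,13.61,-4.4],-10.2],[-0.3,[-8.33,13.61,-4.4],-11.9],[-0.3,[-8.33,13.61,-4.4],-13.6],[-0.3,[-8.33,13.61,-4.4],-15.3],[-0.3,[-8.33,13.61,-4.4],-17],[-0.3,[-8.33,13.61,-4.4],-17.2]]' 8 >/dev/null; python3 -m creep '[[-0.3,[0,0,0],-1.7],[-0.3,[0,0,0],-3.4],[-0.3,[0,0,0],-5.1],[-0.3,[0,0,0],-6.8],[-0.3,[0,0,0],-8.5],[-0.3,[0,0,0],-10.2],[-0.3,[0,0,0],-11.9],[-0.3,[0,0,0],-13.6],[-0.3,[0,0,0],-15.3],[-0.3,[0,0,0],-15.97],[-0.3,[0,0,0],-15.97]]' >/dev/null; python3 -c "from h import *;go((*K[3],128),2.865)"
```

```text
t 11.2 pos [478.4  25.3 169.8] yaw 2.861 gap 33.2 F [-0.7 -1.9  0.7] M [ 0.032 -0.009 -0.045] e6 -1.303 gf 0.0 q6 -1.31
shift cm [-0.05 -0.01  4.18] roll -0.05
```

```bash
python3 -m creep '[[-0.3,[-0.03,0,3],-0.03],[-0.3,[-0.03,0,4.18],-0.03],[-1,[-0.03,0,4.18],-0.03],[-1,[-0.03,0,4.18],-0.03],[-1,[-0.03,0,4.18],-0.03],[-1,[-0.03,0,4.18],-0.03]]' 8 >/dev/null; python3 -c "from h import *;st()"; python3 -m creep '[[-1,[0,0,0],0],[-1,[0,0,0],0]]' 50 >/dev/null; python3 -c "from h import *;st()"; python3 -m creep '[[-1,[0,0,0.02],1],[-1,[0,0,0.05],2],[-1,[0,0,0.08],3],[-1,[0,0,0.11],4],[-1,[0,0,0.14],5]]' >/dev/null;python3 -c "from h import *;st()"; python3 -m creep '[[-1,[0,0,0.03],1],[-1,[0,0,0.06],2],[-1,[0,0,0.09],3.1],[-1,[0,0,0.09],3.1]]' >/dev/null;python3 -c "from h import *;st()"; python3 -m creep '[[-0.4,[0,0,0],-0.1],[-0.4,[0,0,0],-0.1]]' >/dev/null; python3 -c "
from h import *
go((*K[4],170),1.36)"
```

```text
t 11.8 pos [479.   25.2 128.8] yaw 2.865 gap 10.7 F [-0.2 -1.1  2.5] M [-0.156 -0.026 -0.091] e6 -0.096 gf 8.0 q6 -1.32
t 12.0 pos [479.   25.2 128.7] yaw 2.865 gap 10.5 F [-1.  -1.5  7.5] M [-0.205  0.145 -0.058] e6 -0.086 gf 49.9 q6 -1.32
t 12.5 pos [479.2  25.3 127.4] yaw 2.426 gap 10.4 F [0.3 1.3 7.4] M [0.099 0.043 0.221] e6 -1.648 gf 50.0 q6 -0.88
t 12.9 pos [479.3  25.4 126.6] yaw 2.155 gap 10.5 F [-1.1  1.1  7.2] M [ 0.135 -0.024  0.039] e6 1.596 gf 50.0 q6 -0.61
t 13.1 pos [478.5  25.3 125.6] yaw 2.168 gap 23.5 F [-1.   0.2 -0.6] M [-0.018  0.028  0.009] e6 -0.116 gf 0.0 q6 -0.62
shift cm [10.39  4.29 -4.44] roll 9.26
```

```bash
python3 -m creep '[[-0.3,[0,0,-4.4],0],[-0.3,[4.5,2,-4.4],1.7],[-0.3,[8,3.5,-4.4],3.4],[-0.3,[10.39,4.29,-4.4],5.1],[-0.3,[10.39,4.29,-4.4],6.8],[-0.3,[10.39,4.29,-4.4],8.5],[-0.3,[10.39,4.29,-4.4],9.26],[-0.3,[10.39,4.29,-4.4],9.26],[-0.3,[10.39,4.29,-2.5],9.26],[-0.3,[10.39,4.29,-0.04],9.26],[-0.3,[10.39,4.29,-0.04],9.26],[-0.3,[10.39,4.29,-0.04],9.26]]' 8 >/dev/null; python3 -m creep '[[-1,[0,0,0],0],[-1,[0,0,0],0],[-1,[0,0,0],0]]' 8 >/dev/null;python3 -c "from h import *;st()"; python3 -m creep '[[-1,[0,0,0],0],[-1,[0,0,0],0]]' 50 >/dev/null; python3 -c "from h import *;st()"
S='from h import *;st()'
python3 -m creep '[[-1,[0,0,0.01],0.4],[-1,[0,0,0.02],0.8],[-1,[0,0,0.03],1.2]]' >/dev/null;python3 -c "$S"
python3 -m creep '[[-1,[0,0,0.01],0.4],[-1,[0,0,0.02],0.8]]' >/dev/null;python3 -c "$S"
python3 -m creep '[[-1,[0,0,0.01],0.4],[-1,[0,0,0.02],0.8]]' >/dev/null;python3 -c "$S"
```

```text
t 14.6 pos [455.9 135.4 126.5] yaw 1.36 gap 12.1 F [-0.1 -0.1  0.8] M [-0.05   0.067 -0.006] e6 -0.015 gf 0.0 q6 0.42
t 14.8 pos [455.9 135.4 126.4] yaw 1.359 gap 10.6 F [-0.7  0.   2.8] M [-0.065  0.121 -0.022] e6 -0.031 gf 50.0 q6 0.42
t 15.1 pos [455.9 135.4 126.2] yaw 1.254 gap 10.8 F [-0.3 -1.2  4.7] M [-0.136  0.239  0.225] e6 -0.489 gf 50.0 q6 0.53
t 15.3 pos [455.9 135.4 126. ] yaw 1.184 gap 10.8 F [-0.8 -0.7  4.5] M [-0.064  0.315  0.254] e6 -0.472 gf 50.0 q6 0.6
t 15.5 pos [455.9 135.4 125.8] yaw 1.114 gap 10.8 F [-0.9 -0.1  5.2] M [-0.076  0.32   0.243] e6 -0.463 gf 50.0 q6 0.67
```

```bash
S='from h import *;st()'
python3 -m creep '[[-1,[0,0,0.01],0.4],[-1,[0,0,0.02],0.8]]' >/dev/null;python3 -c "$S"
python3 -m creep '[[-1,[0,0,0.01],0.4],[-1,[0,0,0.03],0.8]]' >/dev/null;python3 -c "$S"
python3 -m creep '[[-1,[0,0,0.01],0.4]]' >/dev/null;python3 -c "$S"
```

```text
t 15.7 pos [455.9 135.4 125.6] yaw 1.044 gap 10.8 F [-0.   0.2  4.7] M [-0.088  0.359  0.295] e6 -0.456 gf 50.0 q6 0.74
t 15.9 pos [455.9 135.4 125.3] yaw 0.974 gap 10.9 F [-2.8  0.9  6.9] M [-0.115  0.472  0.312] e6 -0.451 gf 50.0 q6 0.81
t 16.0 pos [455.9 135.4 125.3] yaw 0.939 gap 10.7 F [-1.9 -0.2  7. ] M [-0.123  0.471  0.279] e6 -0.439 gf 50.0 q6 0.84
```

```bash
python3 -m creep '[[-0.4,[0,0,0],0],[-0.4,[0,0,0],0]]' 8 >/dev/null; python3 -c "
from h import *
go((*K[2],126),0.62)"
```

```text
t 16.2 pos [455.7 135.3 124.7] yaw 0.941 gap 23.1 F [-0.5  1.7  0.3] M [-0.063  0.095 -0.015] e6 0.104 gf 0.0 q6 0.84
shift cm [ 0.82 15.92 -0.14] roll 3.68
```

```bash
S='from h import *;st()'; python3 -m creep '[[-0.3,[0,0,-4.5],0],[-0.3,[0.4,5,-4.5],1.5],[-0.3,[0.6,10,-4.5],3],[-0.3,[0.82,15,-4.5],3.68],[-0.3,[0.82,15.92,-4.5],3.68],[-0.3,[0.82,15.92,-4.5],3.68],[-0.3,[0.82,15.92,-4.5],3.68],[-0.3,[0.82,15.92,-2.5],3.68],[-0.3,[0.82,15.92,-0.14],3.68],[-0.3,[0.82,15.92,-0.14],3.68],[-0.3,[0.82,15.92,-0.14],3.68]]' 8 >/dev/null; python3 -m creep '[[-1,[0,0,0],0],[-1,[0,0,0],0],[-1,[0,0,0],0]]' 8 >/dev/null;python3 -c "$S"; python3 -m creep '[[-1,[0,0,0],0],[-1,[0,0,0],0]]' 50 >/dev/null; python3 -c "$S"
python3 -m creep '[[-1,[0,0,0.01],0.4],[-1,[0,0,0.02],0.8],[-1,[0,0,0.03],1.2]]' >/dev/null;python3 -c "$S"
python3 -m creep '[[-1,[0,0,0.01],0.4],[-1,[0,0,0.02],0.8]]' >/dev/null;python3 -c "$S"
python3 -m creep '[[-1,[0,0,0.01],0.4],[-1,[0,0,0.02],0.8]]' >/dev/null;python3 -c "$S"
```

```text
t 17.6 pos [589.3  48.2 126.8] yaw 0.619 gap 12.2 F [ 0.2 -0.4 -0.2] M [-0.035  0.104 -0.006] e6 -0.001 gf 0.0 q6 0.97
t 17.8 pos [589.4  48.  126.6] yaw 0.619 gap 10.4 F [-1.1 -0.7  4.3] M [-0.262  0.148 -0.024] e6 -0.017 gf 50.0 q6 0.97
t 18.1 pos [589.4  48.  126.4] yaw 0.513 gap 10.4 F [-1.1 -0.1  4.3] M [-0.189  0.279  0.282] e6 -0.474 gf 50.0 q6 1.08
t 18.3 pos [589.3  48.1 126.1] yaw 0.444 gap 10.5 F [-1.2 -0.5  4.3] M [-0.016  0.361  0.225] e6 -0.464 gf 50.0 q6 1.15
t 18.5 pos [589.3  48.1 125.9] yaw 0.374 gap 10.5 F [-0.5  0.7  6. ] M [0.055 0.389 0.247] e6 -0.458 gf 50.0 q6 1.22
```

```bash
S='from h import *;st()'
python3 -m creep '[[-1,[0,0,0.01],0.4]]' >/dev/null;python3 -c "$S"
python3 -m creep '[[-1,[0,0,0.01],0.4]]' >/dev/null;python3 -c "$S"
python3 -m creep '[[-1,[0,0,0.01],0.4]]' >/dev/null;python3 -c "$S"
python3 -m creep '[[-1,[0,0,0.01],0.4]]' >/dev/null;python3 -c "$S"
```

```text
t 18.6 pos [589.3  48.2 125.8] yaw 0.339 gap 11.1 F [-1.5  0.7  4.4] M [0.057 0.458 0.248] e6 -0.455 gf 50.0 q6 1.25
t 18.7 pos [589.3  48.2 125.8] yaw 0.304 gap 10.7 F [-0.6  0.9  4.7] M [0.168 0.402 0.28 ] e6 -0.451 gf 50.0 q6 1.29
t 18.8 pos [589.3  48.3 125.6] yaw 0.269 gap 10.7 F [-2.   0.6  5.3] M [0.142 0.519 0.293] e6 -0.446 gf 50.0 q6 1.32
t 18.9 pos [589.3  48.3 125.6] yaw 0.234 gap 10.7 F [-1.7  1.1  6.9] M [0.231 0.542 0.293] e6 -0.431 gf 50.0 q6 1.36
```

```bash
python3 -m creep '[[-0.4,[0,0,0],0],[-0.4,[0,0,0],0]]' 8 >/dev/null; python3 -c "
from h import *
go((*K[1],126),-0.04)"
```

```text
t 19.1 pos [589.1  48.1 124.9] yaw 0.236 gap 23.2 F [ 0.1 -0.2  0.9] M [ 0.004  0.089 -0.014] e6 0.105 gf 0.0 q6 1.35
shift cm [  0.34 -11.29  -0.11] roll 3.16
```

```bash
S='from h import *;st()'; python3 -m creep '[[-0.3,[0,0,-4.5],0],[-0.3,[0.2,-5,-4.5],1.5],[-0.3,[0.3,-10,-4.5],3],[-0.3,[0.34,-11.29,-4.5],3.16],[-0.3,[0.34,-11.29,-4.5],3.16],[-0.3,[0.34,-11.29,-4.5],3.16],[-0.3,[0.34,-11.29,-2.5],3.16],[-0.3,[0.34,-11.29,-0.14],3.16],[-0.3,[0.34,-11.29,-0.14],3.16],[-0.3,[0.34,-11.29,-0.14],3.16]]' 8 >/dev/null; python3 -m creep '[[-1,[0,0,0],0],[-1,[0,0,0],0],[-1,[0,0,0],0]]' 8 >/dev/null;python3 -c "$S"; python3 -m creep '[[-1,[0,0,0],0],[-1,[0,0,0],0]]' 50 >/dev/null; python3 -c "$S"
python3 -m creep '[[-1,[0,0,0.01],0.4],[-1,[0,0,0.02],0.8],[-1,[0,0,0.03],1.2]]' >/dev/null;python3 -c "$S"
python3 -m creep '[[-1,[0,0,0.01],0.4],[-1,[0,0,0.02],0.8]]' >/dev/null;python3 -c "$S"
python3 -m creep '[[-1,[0,0,0.01],0.4],[-1,[0,0,0.02],0.8]]' >/dev/null;python3 -c "$S"
```

```text
t 20.4 pos [566.3 158.6 127. ] yaw -0.041 gap 12.5 F [ 0.5 -0.4 -0.1] M [ 0.057  0.127 -0.023] e6 -0.008 gf 0.2 q6 1.82
t 20.6 pos [566.3 159.1 126.9] yaw -0.04 gap 10.2 F [-0.5  3.4  2. ] M [ 0.751  0.141 -0.047] e6 -0.058 gf 50.0 q6 1.82
t 20.9 pos [566.3 159.1 126.6] yaw -0.146 gap 10.7 F [0.6 4.7 2.7] M [0.783 0.202 0.251] e6 -0.542 gf 50.0 q6 1.93
t 21.1 pos [566.3 159.1 126.4] yaw -0.216 gap 10.6 F [0.2 3.7 2.3] M [0.819 0.158 0.176] e6 -0.539 gf 50.0 q6 2.0
t 21.3 pos [566.3 159.2 126.2] yaw -0.286 gap 10.7 F [0.5 4.1 2.6] M [0.928 0.166 0.268] e6 -0.536 gf 50.0 q6 2.07
```

```bash
S='from h import *;st()'
python3 -m creep '[[-1,[0,0,0.01],0.4],[-1,[0,0,0.02],0.8]]' >/dev/null;python3 -c "$S"
python3 -m creep '[[-1,[0,0,0.01],0.4],[-1,[0,0,0.02],0.8]]' >/dev/null;python3 -c "$S"
python3 -m creep '[[-1,[0,0,0.01],0.4],[-1,[0,0,0.02],0.8]]' >/dev/null;python3 -c "$S"
```

```text
t 21.5 pos [566.3 159.1 126. ] yaw -0.356 gap 10.5 F [0.3 4.9 4.3] M [0.873 0.235 0.226] e6 -0.514 gf 50.0 q6 2.14
t 21.7 pos [566.4 159.2 125.9] yaw -0.425 gap 10.3 F [-0.2  5.3  3.5] M [0.912 0.205 0.258] e6 -0.484 gf 50.0 q6 2.21
t 21.9 pos [566.4 159.2 125.7] yaw -0.495 gap 10.6 F [-0.7  4.2  5.2] M [0.93  0.271 0.269] e6 -0.451 gf 50.0 q6 2.28
```

```bash
S='from h import *;st()'
python3 -m creep '[[-1,[0,0,0.01],0.4]]' >/dev/null;python3 -c "$S"
python3 -m creep '[[-0.4,[0,0,0],0],[-0.4,[0,0,0],0]]' 8 >/dev/null; python3 -c "
from h import *
go((*K[3],170),2.155)"
```

```text
t 22.0 pos [566.4 159.2 125.7] yaw -0.53 gap 10.6 F [-0.4  4.   5.2] M [0.863 0.297 0.325] e6 -0.436 gf 50.0 q6 2.31
t 22.2 pos [566.1 158.4 124.9] yaw -0.528 gap 23.3 F [ 0.4 -0.2  0.2] M [0.043 0.152 0.026] e6 0.104 gf 0.0 q6 2.31
shift cm [-0.81 15.93 -4.5 ] roll -30.75
```

```bash
python3 -m creep '[[-0.3,[0,0,-4.5],0],[-0.3,[-0.3,5,-4.5],-1.7],[-0.3,[-0.5,10,-4.5],-3.4],[-0.3,[-0.81,15,-4.5],-5.1],[-0.3,[-0.81,15.93,-4.5],-6.8],[-0.3,[-0.81,15.93,-4.5],-8.5],[-0.3,[-0.81,15.93,-4.5],-10.2],[-0.3,[-0.81,15.93,-4.5],-11.9],[-0.3,[-0.81,15.93,-4.5],-13.6],[-0.3,[-0.81,15.93,-4.5],-15.3],[-0.3,[-0.81,15.93,-4.5],-17],[-0.3,[-0.81,15.93,-4.5],-17]]' 8 >/dev/null; python3 -m creep '[[-0.3,[0,0,0],-1.7],[-0.3,[0,0,0],-3.4],[-0.3,[0,0,0],-5.1],[-0.3,[0,0,0],-6.8],[-0.3,[0,0,0],-8.5],[-0.3,[0,0,0],-10.2],[-0.3,[0,0,0],-11.9],[-0.3,[0,0,0],-13.6],[-0.3,[0,0,0],-13.75],[-0.3,[0,0,0],-13.75]]' >/dev/null; python3 -c "from h import *;go((*K[3],126.4),2.155)"
```

```text
t 24.4 pos [478.7  25.2 170. ] yaw 2.148 gap 33.1 F [-0.5 -0.3 -0.1] M [-0.078  0.002 -0.   ] e6 -0.608 gf 0.0 q6 -0.6
shift cm [-0.02 -0.    4.36] roll -0.08
```

```bash
S='from h import *;st()'; python3 -m creep '[[-0.3,[0,0,3],-0.03],[-0.3,[0,0,4.36],-0.03],[-0.3,[0,0,4.36],-0.03],[-1,[0,0,4.36],-0.03],[-1,[0,0,4.36],-0.03],[-1,[0,0,4.36],-0.03],[-1,[0,0,4.36],-0.03]]' 8 >/dev/null;  python3 -m creep '[[-1,[0,0,0],0],[-1,[0,0,0],0]]' 50 >/dev/null; python3 -c "$S"
python3 -m creep '[[-1,[0,0,0.01],0.4],[-1,[0,0,0.02],0.8],[-1,[0,0,0.03],1.2]]' >/dev/null;python3 -c "$S"
python3 -m creep '[[-1,[0,0,0.01],0.4],[-1,[0,0,0.02],0.8]]' >/dev/null;python3 -c "$S"
python3 -m creep '[[-1,[0,0,0.01],0.4],[-1,[0,0,0.02],0.8]]' >/dev/null;python3 -c "$S"
```

```text
t 25.3 pos [479.3  25.3 127. ] yaw 2.157 gap 10.6 F [1.9 2.8 5.8] M [ 0.356 -0.441 -0.099] e6 -0.067 gf 50.0 q6 -0.61
t 25.6 pos [479.3  25.4 126.8] yaw 2.051 gap 10.9 F [2.8 3.1 5.8] M [ 0.34  -0.419  0.156] e6 -0.548 gf 50.0 q6 -0.5
t 25.8 pos [479.3  25.4 126.6] yaw 1.981 gap 10.5 F [2.6 2.4 6.1] M [ 0.389 -0.406  0.238] e6 -0.528 gf 50.0 q6 -0.43
t 26.0 pos [479.4  25.4 126.5] yaw 1.911 gap 10.9 F [2.5 2.9 6.7] M [ 0.422 -0.484  0.265] e6 -0.5 gf 50.0 q6 -0.36
```

```bash
S='from h import *;st()'
python3 -m creep '[[-1,[0,0,0.01],0.4],[-1,[0,0,0.02],0.8]]' >/dev/null;python3 -c "$S"
python3 -m creep '[[-1,[0,0,0.01],0.4]]' >/dev/null;python3 -c "$S"
python3 -m creep '[[-1,[0,0,0.01],0.4]]' >/dev/null;python3 -c "$S"
```

```text
t 26.2 pos [479.4  25.4 126.3] yaw 1.841 gap 10.6 F [1.3 2.1 7.3] M [ 0.395 -0.37   0.357] e6 -0.466 gf 50.0 q6 -0.29
t 26.3 pos [479.4  25.4 126.3] yaw 1.807 gap 10.4 F [1.6 2.3 7.5] M [ 0.37  -0.305  0.317] e6 -0.448 gf 50.1 q6 -0.26
t 26.4 pos [479.5  25.4 126.2] yaw 1.772 gap 10.5 F [2.1 2.6 8.5] M [ 0.365 -0.354  0.315] e6 -0.432 gf 50.1 q6 -0.22
```

```bash
python3 -m creep '[[-0.4,[0,0,0],0],[-0.4,[0,0,0],0]]' 8 >/dev/null; python3 -c "
from h import *
go((*K[4],125.2),0.94)"
```

```text
t 26.6 pos [478.4  25.2 125.1] yaw 1.774 gap 23.2 F [-0.2 -0.5 -0.5] M [-0.06   0.06  -0.005] e6 0.104 gf 0.0 q6 -0.23
shift cm [ 1.125e+01 -1.000e-02 -1.000e-02] roll 9.55
```

```bash
S='from h import *;st()'; python3 -m creep '[[-0.3,[0,0,-4.5],0],[-0.3,[4.5,0,-4.5],1.7],[-0.3,[9,0,-4.5],3.4],[-0.3,[11.25,0,-4.5],5.1],[-0.3,[11.25,0,-4.5],6.8],[-0.3,[11.25,0,-4.5],8.5],[-0.3,[11.25,0,-4.5],9.55],[-0.3,[11.25,0,-4.5],9.55],[-0.3,[11.25,0,-2.5],9.55],[-0.3,[11.25,0,-0.05],9.55],[-0.3,[11.25,0,-0.05],9.55],[-0.3,[11.25,0,-0.05],9.55]]' 8 >/dev/null; python3 -m creep '[[-1,[0,0,0],0],[-1,[0,0,0],0],[-1,[0,0,0],0]]' 8 >/dev/null; python3 -m creep '[[-1,[0,0,0],0],[-1,[0,0,0],0]]' 50 >/dev/null; python3 -c "$S"
python3 -m creep '[[-1,[0,0,0.01],0.4]]' >/dev/null;python3 -c "$S"
python3 -m creep '[[-1,[0,0,0.01],0.4]]' >/dev/null;python3 -c "$S"
```

```text
t 28.3 pos [456.2 135.7 126.4] yaw 0.94 gap 10.7 F [-2.8  2.2  6.6] M [0.172 0.802 0.185] e6 0.179 gf 50.0 q6 0.84
t 28.4 pos [456.2 135.7 126.3] yaw 0.905 gap 10.8 F [-4.2  1.4  7.5] M [0.292 0.871 0.328] e6 -1.008 gf 50.0 q6 0.88
t 28.5 pos [456.2 135.7 126.3] yaw 0.869 gap 10.4 F [-3.6  1.1  8.3] M [0.232 0.91  0.308] e6 -0.471 gf 50.0 q6 0.91
```

```bash
S='from h import *;st()'
python3 -m creep '[[-1,[0,0,0.01],0.4]]' >/dev/null;python3 -c "$S"
python3 -m creep '[[-1,[0,0,0.01],0.2]]' >/dev/null;python3 -c "$S"
python3 -m creep '[[-0.4,[0,0,0],0],[-0.4,[0,0,0],0]]' 8 >/dev/null; python3 -c "
from h import *
go((*K[2],125.2),0.235)"
```

```text
t 28.6 pos [456.2 135.7 126.2] yaw 0.834 gap 10.5 F [-4.7  1.8  7.8] M [0.201 0.967 0.327] e6 -0.399 gf 50.0 q6 0.95
t 28.7 pos [456.2 135.7 126.2] yaw 0.817 gap 10.9 F [-4.7  1.4  8.7] M [0.281 1.056 0.359] e6 0.27 gf 50.0 q6 0.97
t 28.9 pos [456.3 135.4 125.5] yaw 0.818 gap 23.3 F [-0.7  0.2 -1. ] M [-0.001  0.137 -0.007] e6 0.051 gf 0.0 q6 0.96
shift cm [ 2.73 15.66  0.03] roll 6.68
```

```bash
S='from h import *;st()'; python3 -m creep '[[-0.3,[0,0,-4.5],0],[-0.3,[0.8,5,-4.5],1.7],[-0.3,[1.6,10,-4.5],3.4],[-0.3,[2.73,15,-4.5],5.1],[-0.3,[2.73,15.66,-4.5],6.68],[-0.3,[2.73,15.66,-4.5],6.68],[-0.3,[2.73,15.66,-4.5],6.68],[-0.3,[2.73,15.66,-2.5],6.68],[-0.3,[2.73,15.66,-0.03],6.68],[-0.3,[2.73,15.66,-0.03],6.68],[-0.3,[2.73,15.66,-0.03],6.68]]' 8 >/dev/null; python3 -m creep '[[-1,[0,0,0],0],[-1,[0,0,0],0],[-1,[0,0,0],0]]' 8 >/dev/null; python3 -m creep '[[-1,[0,0,0],0],[-1,[0,0,0],0]]' 50 >/dev/null; python3 -c "$S"
python3 -m creep '[[-1,[0,0,0],0.2]]' >/dev/null;python3 -c "$S"
python3 -m creep '[[-1,[0,0,0.01],0.2]]' >/dev/null;python3 -c "$S"
python3 -m creep '[[-1,[0,0,0.01],0.2]]' >/dev/null;python3 -c "$S"
```

```text
t 30.5 pos [589.3  48.3 126.3] yaw 0.235 gap 10.8 F [-1.9  1.4  5.3] M [0.141 0.471 0.158] e6 0.134 gf 50.0 q6 1.36
t 30.6 pos [589.2  48.3 126.3] yaw 0.217 gap 11.0 F [-1.4  1.   5.3] M [0.123 0.423 0.286] e6 -0.348 gf 50.0 q6 1.37
t 30.7 pos [589.3  48.3 126.3] yaw 0.199 gap 10.6 F [-2.   0.5  7.4] M [0.16  0.548 0.309] e6 -0.08 gf 50.0 q6 1.39
t 30.8 pos [589.3  48.3 126.3] yaw 0.182 gap 10.8 F [-2.4  0.4  8. ] M [0.094 0.625 0.292] e6 -0.046 gf 50.0 q6 1.41
```

```bash
S='from h import *;st()'
python3 -m creep '[[-1,[0,0,0.01],0.2]]' >/dev/null;python3 -c "$S"
python3 -m creep '[[-0.4,[0,0,0],0],[-0.4,[0,0,0],0]]' 8 >/dev/null; python3 -c "
from h import *
go((*K[1],125.2),-0.53)"
```

```text
t 30.9 pos [589.3  48.3 126.2] yaw 0.164 gap 10.7 F [-2.5  1.3  8. ] M [0.234 0.8   0.323] e6 -0.035 gf 50.0 q6 1.43
t 31.1 pos [589.   48.2 125.3] yaw 0.165 gap 23.4 F [-0.2  0.3 -0.4] M [-0.034  0.175 -0.025] e6 0.05 gf 0.0 q6 1.43
shift cm [-4.600e-01 -1.127e+01  1.000e-02] roll 7.96
```

```bash
S='from h import *;st()'; python3 -m creep '[[-0.3,[0,0,-4.5],0],[-0.3,[-0.2,-5,-4.5],1.7],[-0.3,[-0.4,-10,-4.5],3.4],[-0.3,[-0.46,-11.27,-4.5],5.1],[-0.3,[-0.46,-11.27,-4.5],6.8],[-0.3,[-0.46,-11.27,-4.5],7.96],[-0.3,[-0.46,-11.27,-4.5],7.96],[-0.3,[-0.46,-11.27,-2.5],7.96],[-0.3,[-0.46,-11.27,-0.05],7.96],[-0.3,[-0.46,-11.27,-0.05],7.96],[-0.3,[-0.46,-11.27,-0.05],7.96]]' 8 >/dev/null; python3 -m creep '[[-1,[0,0,0],0],[-1,[0,0,0],0],[-1,[0,0,0],0]]' 8 >/dev/null; python3 -m creep '[[-1,[0,0,0],0],[-1,[0,0,0],0]]' 50 >/dev/null; python3 -c "$S"
python3 -m creep '[[-1,[0,0,0],0.2]]' >/dev/null;python3 -c "$S"
python3 -m creep '[[-1,[0,0,0.01],0.2]]' >/dev/null;python3 -c "$S"
python3 -m creep '[[-1,[0,0,0.01],0.2]]' >/dev/null;python3 -c "$S"
```

```text
t 32.7 pos [566.5 159.1 126.6] yaw -0.53 gap 10.3 F [2.5 4.2 3.1] M [ 0.874 -0.33   0.189] e6 0.188 gf 50.0 q6 2.31
t 32.8 pos [566.5 159.1 126.6] yaw -0.547 gap 10.4 F [2.8 4.4 3.5] M [ 0.907 -0.307  0.328] e6 -0.349 gf 50.0 q6 2.33
t 32.9 pos [566.6 159.1 126.6] yaw -0.565 gap 10.5 F [3.8 3.7 4.4] M [ 0.885 -0.249  0.313] e6 -0.046 gf 50.0 q6 2.35
t 33.0 pos [566.5 159.1 126.5] yaw -0.583 gap 10.7 F [2.6 4.4 5.2] M [ 0.928 -0.273  0.381] e6 -0.046 gf 50.0 q6 2.36
```

```bash
python3 -m creep '[[-0.4,[0,0,0],0],[-0.4,[0,0,0],0]]' 8 >/dev/null; python3 -c "
from h import *
go((*K[3],170),1.772)"
```

```text
t 33.2 pos [565.8 158.4 125.5] yaw -0.582 gap 23.2 F [-0.  -0.4 -0.5] M [0.083 0.166 0.002] e6 0.052 gf 0.0 q6 2.36
shift cm [ 0.07 15.93 -4.44] roll -26.98
```

```bash
python3 -m creep '[[-0.3,[0,0,-4.4],0],[-0.3,[0,5,-4.4],-1.7],[-0.3,[0,10,-4.4],-3.4],[-0.3,[0.07,15,-4.4],-5.1],[-0.3,[0.07,15.93,-4.4],-6.8],[-0.3,[0.07,15.93,-4.4],-8.5],[-0.3,[0.07,15.93,-4.4],-10.2],[-0.3,[0.07,15.93,-4.4],-11.9],[-0.3,[0.07,15.93,-4.4],-13.6],[-0.3,[0.07,15.93,-4.4],-15.3],[-0.3,[0.07,15.93,-4.4],-17],[-0.3,[0.07,15.93,-4.4],-17]]' 8 >/dev/null; python3 -m creep '[[-0.3,[0,0,0],-1.7],[-0.3,[0,0,0],-3.4],[-0.3,[0,0,0],-5.1],[-0.3,[0,0,0],-6.8],[-0.3,[0,0,0],-8.5],[-0.3,[0,0,0],-9.98],[-0.3,[0,0,0],-9.98],[-0.3,[0,0,0],-9.98]]' >/dev/null; python3 -c "from h import *;go((*K[3],126),1.772)"
```

```text
t 35.2 pos [478.9  25.1 169.7] yaw 1.765 gap 32.8 F [-0.3 -0.4 -0.1] M [-0.039  0.028 -0.02 ] e6 -0.342 gf 0.0 q6 -0.22
shift cm [-0.01 -0.01  4.37] roll -0.08
```

```bash
S='from h import *;st()'; python3 -m creep '[[-0.3,[0,0,3],-0.05],[-0.3,[0,0,4.35],-0.05],[-0.3,[0,0,4.35],-0.05],[-1,[0,0,4.35],-0.05],[-1,[0,0,4.35],-0.05],[-1,[0,0,4.35],-0.05],[-1,[0,0,4.35],-0.05]]' 8 >/dev/null;  python3 -m creep '[[-1,[0,0,0],0],[-1,[0,0,0],0]]' 50 >/dev/null; python3 -c "$S"
python3 -m creep '[[-1,[0,0,0],0.2]]' >/dev/null;python3 -c "$S"
python3 -m creep '[[-1,[0,0,0.01],0.2]]' >/dev/null;python3 -c "$S"
```

```text
t 36.1 pos [479.5  25.2 127. ] yaw 1.776 gap 10.5 F [ 0.4 -0.2  6.4] M [-0.041 -0.099  0.149] e6 0.125 gf 50.0 q6 -0.23
t 36.2 pos [479.5  25.2 126.9] yaw 1.759 gap 10.5 F [1.2 1.1 6.1] M [ 0.019 -0.204  0.273] e6 -0.35 gf 50.0 q6 -0.21
t 36.3 pos [479.5  25.2 126.9] yaw 1.741 gap 10.7 F [0.5 1.5 7.4] M [-0.016 -0.031  0.295] e6 -0.086 gf 50.0 q6 -0.19
```

```bash
S='from h import *;st()'
python3 -m creep '[[-1,[0,0,0.01],0.2]]' >/dev/null;python3 -c "$S"
python3 -m creep '[[-1,[0,0,0.01],0.2]]' >/dev/null;python3 -c "$S"
python3 -m creep '[[-1,[0,0,0],0.2]]' >/dev/null;python3 -c "$S"
```

```text
t 36.4 pos [479.6  25.2 126.9] yaw 1.724 gap 10.6 F [0.8 0.4 7.4] M [0.053 0.05  0.289] e6 -0.053 gf 50.0 q6 -0.18
t 36.5 pos [479.6  25.2 126.8] yaw 1.706 gap 10.2 F [0.2 0.9 8.9] M [-0.058  0.104  0.354] e6 -0.041 gf 50.0 q6 -0.16
t 36.6 pos [479.6  25.2 126.8] yaw 1.689 gap 10.7 F [ 0.3 -0.3  7.6] M [-0.04   0.007  0.333] e6 -0.033 gf 50.0 q6 -0.14
```

Knob 3 is firm. I'll release it, retreat upward and check.

```bash
python3 -m creep '[[-0.3,[0,0,0],0],[-0.3,[0,0,0],0],[-0.3,[0,0,-4.5],0],[-0.3,[0,0,-9],0],[-0.3,[0,0,-13],0],[-0.3,[-5,0,-13],0],[-0.3,[-10,0,-13],0],[-0.3,[-15,0,-13],0],[-0.3,[-20,0,-13],0],[-0.3,[-20,0,-13],0],[-0.3,[-20,0,-13],0]]' 8; python3 - <<'E'
from h import *
import cv2
a=manip.camera('top')[130:270,120:300,::-1];b=manip.camera('side')[140:225,180:320,::-1]
cv2.imwrite('pics/e.png',np.hstack([cv2.resize(a,(390,303),interpolation=2),cv2.resize(b,(400,303),interpolation=2)]))
E
```

```text
clock: 37.7
eef_pos: [502.3, -173.9, 255.3]
eef_rot: [-3.14, -0.001, 1.687]
wrist_force: [0.3, 0.6, 0.4]
finger_gap: 32.8
finger_force: 0.0
```

View pics/e.png

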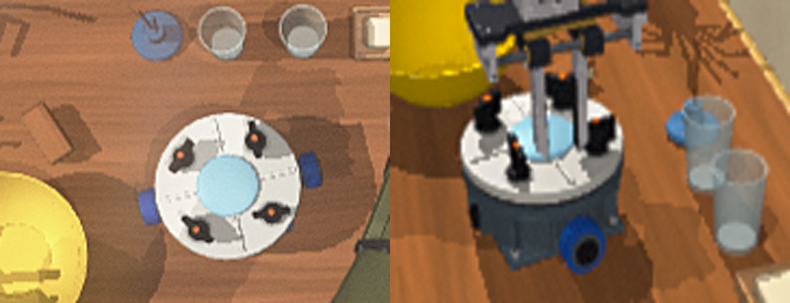

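The top view shows the cover centred at (228,186) with all four knobs turned. The jars, holder, brush and basin haven't moved, and the gripper is clear, in front of and above the pot.

```bash
python3 -c "from cell import manip;print(manip.sign_off())"
```

```text
the job is handed in; nothing more can be done
None
```

The cover is fastened and the job handed in at about 38 s: all four knobs got 40° part turns crosswise, then two crosswise tightening rounds to about 0.3 N m; single noisy torque readings reached 0.38, though I put the true torque below 0.37, and I judged the cover's level from knob travel and the final picture, not by measurement.

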